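# Close a split beech board with a one-hand bar clamp

## Robot

A 6-joint arm with a two-finger parallel gripper is mounted at the origin on the work surface. World frame = base frame: x ahead of the robot, y to its left, z up, the work surface at z = 0. Lengths are in m, angles in degrees, forces in N, time in s.
With the tool pointing down it reaches from about 0.25 to 0.725 m from the base axis. Payload 9.7 kg.
Tool frame: the origin (TCP) lies midway between the tips of the shut fingers; the grasp point (between the pads) lies 19 mm behind it; x points along the fingers, y is the direction in which the jaws open and shut, and the axes are right-handed (so a half turn about x gives the same grasp; the last joint's range is limited). The gripper opens to 85 mm and grips with 20 to 120 N. Pads are 22 mm wide; open, the fingers measure 114 mm over their backs; the gripper's body (76 mm by 85 mm) begins 54 mm behind the grasp point. The pads swing forward as they close: fully open they stand 13 mm farther back than shut.
Start: joints at [-75.802, 4.979, 10.078, 95.1, 0, 90], TCP at [0.135, -0.533, 0.231] pointing down, gripper open.
Joint ranges: [-179.16, 179.16], [-48.56, 103.87], [-65.8, 70.77], [-126.05, 130.52], [-82.76, 87.17], [-180, 180]. Speed limits (degrees/s): [127.2, 127.2, 147.25, 180, 180, 180].

## Interface

Orientations are given as [roll, pitch, yaw] about the fixed x, y, z axes, in that order (R = Rz(yaw) Ry(pitch) Rx(roll)).
In Python, from workcell import bot, cams gives the robot as it stands.
- The arm moves only by the tool apply_moves, never from a script. Its argument "commands" is a list of rows, each a list of 5 numbers: the shift along the tool's x, y, z in m, then the turn about the tool's x in rad, then the opening, from -1 (shut) to 1 (fully open). In form: [[tx, ty, tz, roll, hand], ...]. A call has 1 to 12 rows; each row is the pose to reach, as a shift and turn from the pose measured when the call began, along the tool's axes at that moment; what a row does not reach only later rows make up. A row lasts 1/10 s, in which the tool goes at most 50 mm and 8.59 degrees, less where a joint would pass 70% of its speed; a pose out of reach is approached as far as the arm can. A call with a gripper value outside its range is refused whole. The fingers move at their own pace and stop on an object; "newtons" is the grip in N (left out, the last holds). Time passes only in rows, so rows that repeat a pose let the fingers close. It gives the time, the measured TCP pose, the force and the opening at its end, in the units of the state.
- bot.get_obs(): the state, without advancing time (a new reading comes with each control period).
- cams.camera(name): name is "side" or "top" or "wrist"; returns a dict with "frame" (420x560x3 uint8, blue, green, red), "depth" (420x560 float32, m along the optical axis (not along the pixel's ray), 0 where there is no reading), "camera_matrix" (3x3 intrinsics, pixels), "D" ([k1, k2, p1, p2, k3] as OpenCV has them; the pictures are not rectified), "R" (3x3) and "t" (3): a world point X has camera coordinates R X + t; the wrist camera has in their place "mount" (4x4, takes a point from camera to tool coordinates, whose origin is the TCP and whose axes are the tool frame's). Camera axes: x right, y down, z forward; pixel columns grow to the right and rows downward; lengths in m; the calibration is good to about 2 mm. A picture is of the moment at which its call begins: read the wrist's pose just before it.
- bot.job_done(): hands the job in, once; it reports no verdict.
Trained networks look in the newest picture that a camera, given by its name, has taken for a name from the list of things; names that differ only in an ending like _2 or _b are one class to them, and where a whole thing is asked for, a point or a joint stands for the part that bears it (a point fixed in the world has none). Each returns a list of dicts, best first, with "confidence" (0 to 1); they miss things now and then, are a little off and sometimes report something else, mostly with a low value. They report only what shows in the picture. A call takes as long as a camera call.
- cams.spot_in(name, camera): "rect" ([left, top, right, bottom] in pixels, round what is visible of it).
The state is a dict: "time": time; "q": joint angles; "qd": joint speeds; "joint_efforts": joint torques, N m; "ee_pos": TCP position; "tcp_rot": TCP orientation; "wrist_force": force on the tool from outside, world axes, zero at the start; "torque": the same for the moment, N m; "opening": finger opening in m.
Only numpy, scipy, OpenCV 4.12 (cv2) and the standard library are available. Lean on these libraries where they do the work, as an engineer would, in place of code of your own. Each camera call takes 0.05 s, during which the arm holds its last target. There are 200 camera calls.

## Task

The split beech chopping board beside the drying rack has been glued and laid in a one-hand bar clamp. Pump the clamp's trigger, squeezing it right in and letting it right out each time, until the moving jaw meets the board and draws the split shut, then keep a gentle squeeze on the trigger and finish while still holding it, with the jaw pressing the joint closed. Do not crush the board, and leave the jars, the jug and the bottle where they stand.

Things in the scene. Friction and masses are not known exactly. Their poses are not given: they have to be found in the camera images.
- handle_mid (a point): Centre of the clamp's upright black pistol handle at the height to grip, 134 mm above the counter; handle 22 mm thick along the bar, 28 mm wide, from 96 to 162 mm high. x: level, along the steel bar from moving jaw to fixed jaw; z up. Handle, trigger and moving jaw are one head sliding along the bar, so this point moves along x as the clamp closes. Its housing (80 x 30 mm) lies below 96 mm.
- trigger_mid (a point): Centre of the orange trigger lever where it is gripped, 91 mm from its pivot, about 133 mm above the counter. It stands in front (+x) of the handle, 12 mm thick, 22 mm wide, top at 154 mm. At rest it is 49 mm ahead of handle_mid, and handle and trigger measure 66 mm over their outer faces here; 38 to 40 mm when squeezed right in. Nothing else there stands above 96 mm.
- trigger (a joint): Trigger angle, rad: 0 let right out (a 3 to 5 N spring brings it back), 0.31 squeezed right in against its stop. A full squeeze walks the head 7 to 12 mm along the bar towards the fixed jaw (0.46 mm per mm of trigger at the grip, after some lost motion of the 5 mm ratchet teeth); letting out, the ratchet keeps the gain to within 2.5 mm. If it stops short of 0.28 the jaw is being held back by the board.
- jaw (a joint): How far the moving jaw's pad still is from the place it takes when the split is shut, m. Starts at 0.034 to 0.048, falls with each squeeze, about 0 when done. The jaw is clear of the board while this is larger than joint split.
- split (a joint): Width of the open split between the two halves of the board, m; starts at 0.003 to 0.007, 0 when shut. The jaw pushes the loose half along; it drags with 2 to 3 N.
- loose_half: Loose half of the beech board, 75 x 240 x 20 mm, on the head's side of the split, its underside 40 mm above the counter on two dark battens. The other half does not move and rests against the fixed jaw. Origin on the counter under this half's split edge; x along the bar towards the fixed jaw, z up.
- clamp_head: The sliding head; its jaw's rubber pad is 26 mm wide, 26 to 62 mm above the counter. Origin on the counter under the pad's face; x along the bar towards the board. With the split shut the pad presses about twice as hard as the squeeze on the trigger, less spring and drag: 16 to 18 N gives 15 to 30 N. 5 N at the pad is enough; over 70 N (a squeeze of some 40 N or more) crushes the board.
- trigger_lever: The trigger's orange lever itself: origin at its pivot inside the jaw, 43 mm above the counter; z along the lever, which spans 46 to 112 mm from the pivot; x forward.
- jar_a_mid (a point): Centre of a clear squat glass jar upside down on the rack, 84 mm across, 95 mm high. Leave alone.
- jar_b_mid (a point): Centre of a green squat glass jar upside down on the rack, 80 mm across, 85 mm high. Leave alone.
- jug_mid (a point): Centre of a white ceramic milk jug upside down on the rack, 92 mm across, 110 mm high, handle out to 75 mm along y. Leave alone. The beech rack is 360 x 190 mm and 52 mm high.
- bottle_mid (a point): A point on the axis of a tall amber bottle with a swing-top lid, 124 mm above its foot; 76 mm across, 264 mm high, standing on the counter. Leave alone.

How it is judged:
By the outcome, as a careful person would: the job done as asked, in the order asked, and still so for the second after the job is handed in, while the arm keeps its last pose, push and grip.
It also fails if it takes over 51 s, if anything falls off the work surface, if the arm or the gripper's body presses on something with over 40 N, if the wrist force passes 120 N, or if a joint passes its speed limit or range.

## Working session

There is one attempt and no reset: what is moved stays moved. The work goes in short steps, Python scripts to look and compute and a tool call to move; the robot and the scene stay as the last step left them, time stands still between calls to the robot, and variables do not carry over. Pictures are saved under pics/ and viewed, about 8 in all and at most 12, crops included, and the job is handed in when it is done.

Besides the shell and the picture viewer there is one more tool, called after "Call:" as name(argument=value, ...), one argument or row to a line, values as JSON. apply_moves: Moves the arm, as the interface text tells. Its arguments: {"type":"object","properties":{"commands":{"type":"array"},"newtons":{"type":"number"}},"required":["commands"]}

```bash
mkdir -p pics; cat > h.py <<'E'
import numpy as np, cv2
from scipy.spatial.transform import Rotation as Ro
from workcell import bot, cams
def ext(c):
    """returns R,t world->camera"""
    if 'R' in c: return np.array(c['R']),np.array(c['t']).ravel()
    M=np.array(c['mount']); T=np.eye(4); T[:3,:3]=Ro.from_euler('xyz',c['o']['tcp_rot'],degrees=True).as_matrix(); T[:3,3]=c['o']['ee_pos']
    W=np.linalg.inv(T@M); return W[:3,:3],W[:3,3]
def shot(n):
    o=bot.get_obs(); c=cams.camera(n); c['o']=o; return c
def world(c,uv,d):
    K=np.array(c['camera_matrix']); R,t=ext(c)
    p=cv2.undistortPoints(np.array(uv,float).reshape(-1,1,2),K,np.array(c['D'])).reshape(-1,2)
    d=np.asarray(d,float).reshape(-1,1)
    return (np.c_[p,np.ones(len(p))]*d-t)@R
def cloud(c):
    h,w=c['depth'].shape; v,u=np.mgrid[:h,:w]
    return world(c,np.c_[u.ravel(),v.ravel()],c['depth'].ravel()).reshape(h,w,3)
def proj(c,X):
    R,t=ext(c); return cv2.projectPoints(np.array(X,float).reshape(-1,1,3),cv2.Rodrigues(R)[0],t,np.array(c['camera_matrix']),np.array(c['D']))[0].reshape(-1,2)
E
python3 - <<'E'
from h import *
print(bot.get_obs())
for n in ['side','top','wrist']:
    c=shot(n); cv2.imwrite(f'pics/{n}0.png',c['frame']); P=cloud(c)
    for k in ['handle_mid','trigger_mid','loose_half','clamp_head','bottle_mid','jug_mid','jar_a_mid']:
        for r in cams.spot_in(k,n)[:2]:
            b=np.array(r['rect']); x,y=int((b[0]+b[2])/2),int((b[1]+b[3])/2)
            print(n,k,round(r['confidence'],2),b.round(),P[min(y,419),min(x,559)].round(3))
E
```

```text
{'time': 0.0, 'q': array([-7.58024092e+01,  5.01127478e+00,  1.00335455e+01,  9.51010470e+01,
       -6.08810664e-04,  9.00018424e+01]), 'qd': array([ 0.04611738, -0.01929106, -0.00432611, -0.03125788,  0.00475716,
        0.04841474]), 'joint_efforts': array([ 1.12208704e-04, -5.20387709e+01,  4.64804327e+01,  1.64474070e-02,
       -9.15388614e-05,  1.44593048e-05]), 'ee_pos': array([ 0.1348334 , -0.532963  ,  0.23057327]), 'tcp_rot': array([-89.5553651 ,  89.92122133, 104.64038373]), 'wrist_force': array([-0.35295615,  0.57137638,  0.70875617]), 'torque': array([ 0.02103505, -0.02419957, -0.03435574]), 'opening': 0.08539088877847732}
side handle_mid 0.93 [299. 167. 327. 210.] [ 0.497 -0.095  0.109]
side handle_mid 0.54 [307. 174. 316. 192.] [ 0.498 -0.086  0.133]
side trigger_mid 0.48 [311. 172. 313. 191.] [ 0.498 -0.085  0.137]
side loose_half 0.84 [256. 196. 330. 238.] [0.485 0.006 0.059]
side loose_half 0.4 [144. 241. 183. 290.] [0.477 0.428 0.138]
side clamp_head 0.9 [299. 164. 326. 213.] [ 0.496 -0.09   0.111]
side bottle_mid 0.78 [326. 102. 351. 173.] [ 0.632 -0.375  0.145]
side jug_mid 0.93 [144. 270. 200. 328.] [0.364 0.472 0.154]
side jar_a_mid 0.81 [144. 240. 184. 284.] [0.477 0.424 0.144]
side jar_a_mid 0.41 [301. 165. 327. 214.] [ 0.503 -0.108  0.097]
top handle_mid 0.68 [318. 195. 355. 218.] [ 0.504 -0.114  0.093]
top loose_half 0.7 [273. 164. 308. 259.] [ 0.498 -0.002  0.07 ]
top clamp_head 0.86 [317. 196. 351. 214.] [ 0.506 -0.109  0.097]
top bottle_mid 0.97 [426. 120. 478. 166.] [ 0.633 -0.382  0.176]
top bottle_mid 0.21 [100. 189. 141. 224.] [0.51  0.402 0.146]
top jug_mid 0.86 [ 79. 238. 129. 276.] [0.391 0.433 0.167]
top jar_a_mid 0.64 [ 98. 188. 141. 226.] [0.509 0.403 0.151]
top jar_a_mid 0.5 [322. 202. 328. 208.] [ 0.498 -0.08   0.151]
```

```bash
cd pics; python3 -c "
import cv2,numpy as np
a=cv2.imread('side0.png');b=cv2.imread('top0.png')
cv2.imwrite('m0.png',cv2.resize(np.hstack([a,b]),(800,300),interpolation=cv2.INTER_AREA))"
```

```text
(no output)
```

View pics/m0.png

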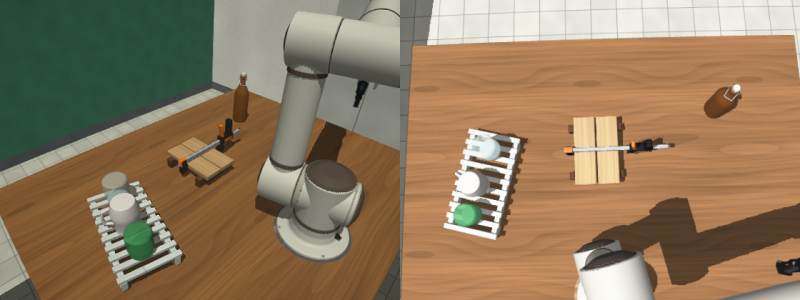

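The first view shows the clamp lying roughly along world y: fixed jaw at left, head at right near (0.50, -0.11). The bottle stands at (0.63, -0.38), and the rack is far to the left. Next I'll find the handle and trigger in the point clouds.

```bash
python3 - <<'E'
from h import *
T=Ro.from_euler('xyz',bot.get_obs()['tcp_rot'],degrees=True).as_matrix(); print('tool axes cols\n',T.round(3))
for n in ['top','side']:
    c=shot(n); P=cloud(c); f=cv2.cvtColor(c['frame'],cv2.COLOR_BGR2HSV)
    roi=(abs(P[...,0]-.5)<.08)&(P[...,1]>-.22)&(P[...,1]<.16)&(c['depth']>0)
    org=roi&(f[...,0]<14)&(f[...,1]>190)&(f[...,2]>120)&(P[...,2]>.07)
    blk=roi&(f[...,2]<70)&(P[...,2]>.1)
    for k,m in (('org',org),('blk',blk),('blk top',blk&(P[...,2]>.15)),('org top',org&(P[...,2]>.13))):
        q=P[m]; 
        if len(q): print(n,k,len(q),q.min(0).round(3),q.max(0).round(3),np.median(q,0).round(3))
    if n=='top':
        bar=roi&(f[...,1]<60)&(f[...,2]>90)&(P[...,2]>.03); q=P[bar]; print('bar',len(q),q.min(0).round(3),q.max(0).round(3)); print(np.polyfit(q[:,1],q[:,0],1), np.median(q[:,2]))
        cv2.imwrite('pics/t1.png',cv2.resize(c['frame'][150:260,240:400],None,fx=4,fy=4,interpolation=cv2.INTER_CUBIC))
    else: cv2.imwrite('pics/s1.png',cv2.resize(c['frame'][150:260,230:350],None,fx=4,fy=4,interpolation=cv2.INTER_CUBIC))
a,b=cv2.imread('pics/t1.png'),cv2.imread('pics/s1.png')
cv2.imwrite('pics/m1.png',cv2.resize(np.hstack([a,b]),(800,314)))
E
```

```text
tool axes cols
 [[ 0.     0.245 -0.969]
 [ 0.    -0.969 -0.245]
 [-1.    -0.    -0.   ]]
top blk 170 [ 0.491 -0.148  0.1  ] [ 0.519 -0.08   0.167] [ 0.502 -0.133  0.158]
top blk top 113 [ 0.491 -0.148  0.151] [ 0.519 -0.126  0.167] [ 0.505 -0.136  0.16 ]
bar 583 [ 0.489 -0.219  0.055] [0.516 0.118 0.092]
[-0.00510841  0.50479087] 0.08086230028863811
side org 150 [ 0.489 -0.144  0.071] [0.516 0.148 0.155] [ 0.499 -0.084  0.108]
side blk 178 [ 0.491 -0.143  0.101] [ 0.52  -0.093  0.164] [ 0.501 -0.129  0.135]
side blk top 48 [ 0.492 -0.143  0.151] [ 0.518 -0.124  0.164] [ 0.503 -0.131  0.159]
side org top 42 [ 0.495 -0.09   0.131] [ 0.516 -0.079  0.155] [ 0.503 -0.083  0.144]
```

View pics/m1.png

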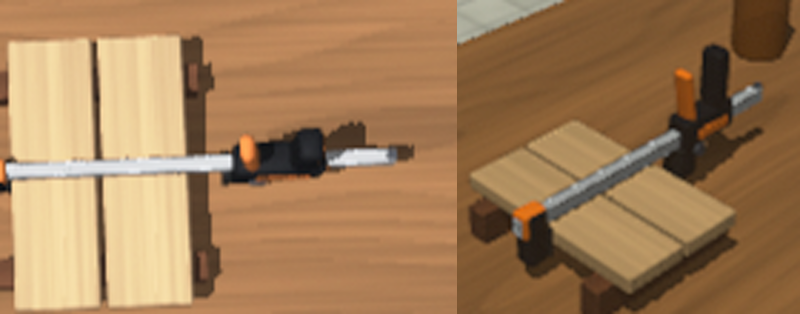

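The close-ups show the black handle and the orange lever upright, lever at +y. The clouds give handle ≈ (0.505, -0.136) and trigger ≈ (0.504, -0.085), with the bar within about 0.5° of world y. The roughly 50 mm spacing and the 155–165 mm tops match the text. Moving above.

Call:
apply_moves(
  commands=[
    [0,-0.03,-0.04,0.03,1],
    [0,-0.06,-0.08,0.06,1],
    [0,-0.09,-0.12,0.09,1],
    [0,-0.12,-0.16,0.12,1],
    [0,-0.15,-0.2,0.15,1],
    [0,-0.18,-0.25,0.18,1],
    [0,-0.21,-0.29,0.21,1],
    [0,-0.24,-0.33,0.248,1],
    [0,-0.27,-0.38,0.248,1],
    [0,-0.3,-0.43,0.248,1],
    [0,-0.316,-0.46,0.248,1],
    [0,-0.316,-0.46,0.248,1],
  ],
  newtons=20,
)

```text
time: 2.5
ee_pos: [0.5058, -0.1106, 0.2305]
tcp_rot: [-77.5, 90.0, 102.8]
wrist_force: [-0.8, 0.0, -0.9]
opening: 0.0854
```

```bash
cat > m.py <<'E'
from h import *
def measure(n):
    c=shot(n); P=cloud(c); f=cv2.cvtColor(c['frame'],cv2.COLOR_BGR2HSV)
    roi=(abs(P[...,0]-.503)<.04)&(P[...,1]>-.2)&(P[...,1]<.03)&(c['depth']>0)
    m={'trig':roi&(f[...,0]<16)&(f[...,1]>180)&(f[...,2]>100)&(P[...,2]>.13)&(P[...,2]<.165),'hand':roi&(f[...,2]<80)&(P[...,2]>.145)&(P[...,2]<.172)}
    for k in m:
        q=P[m[k]]
        if len(q)>3: print(n,k,len(q),np.percentile(q,3,0).round(3),np.percentile(q,97,0).round(3))
    for k in ('trigger_mid','handle_mid','jaw','split'):
        for r in cams.spot_in(k,n)[:1]: print(n,k,round(r['confidence'],2),np.round(r['rect']))
    return c,P,f
E
python3 - <<'E'
from m import *
o=bot.get_obs(); print(o['time'],o['ee_pos'],o['tcp_rot'],o['q'].round(1))
c,P,f=measure('wrist'); cv2.imwrite('pics/w1.png',c['frame'])
T=Ro.from_euler('xyz',o['tcp_rot'],degrees=True).as_matrix();print(T.round(3))
print(proj(c,[[.505,-.136,.162],[.504,-.086,.154],[.505,.05,.085],[.505,-.2,.085]]).round())
E
```

```text
2.5 [ 0.50584241 -0.11061972  0.23048851] [-77.46670421  89.95102533 102.75358736] [-12.4   0.6   5.4  94.9   0.  167.4]
wrist hand 1638 [ 0.497 -0.145  0.149] [ 0.521 -0.125  0.162]
wrist trigger_mid 0.58 [226. 184. 264. 238.]
wrist handle_mid 0.63 [225. 165. 340. 245.]
wrist jaw 0.85 [224. 164. 342. 242.]
wrist split 0.66 [ 88.  34. 205. 314.]
[[-0.     0.004 -1.   ]
 [ 0.001 -1.    -0.004]
 [-1.    -0.001  0.   ]]
[[322. 227.]
 [238. 224.]
 [ 73. 196.]
 [392. 197.]]
```

View pics/w1.png

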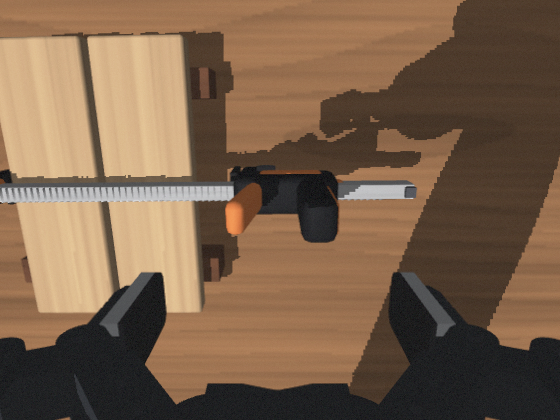

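The wrist view shows the lever top at (238,222) and the handle top at (320,225). Both match my projections within 4 px, and the fingers straddle them with the bar horizontal in the picture. Descending.

Call:
apply_moves(
  commands=[
    [0.03,0.002,-0.001,0,1],
    [0.06,0.002,-0.001,0,1],
    [0.09,0.002,-0.001,0,1],
    [0.11,0.002,-0.001,0,1],
    [0.119,0.002,-0.001,0,1],
    [0.119,0.002,-0.001,0,1],
    [0.119,0.002,-0.001,0,1],
  ],
  newtons=20,
)

```text
time: 3.45
ee_pos: [0.5038, -0.1176, 0.1138]
tcp_rot: [155.7, 89.9, -24.4]
wrist_force: [0.1, 0.3, 0.9]
opening: 0.0853
```

Call:
apply_moves(
  commands=[
    [0,0,0,0,0.6],
    [0,0,0,0,0.45],
    [0,0.001,0,0,0.3],
    [0,0.002,0,0,0.15],
    [0,0.003,0,0,0],
    [0,0.003,0,0,-0.2],
    [0,0.003,0,0,-0.2],
    [0,0.003,0,0,-0.2],
  ],
)

```text
time: 4.25
ee_pos: [0.505, -0.1167, 0.1168]
tcp_rot: [-128.6, 89.5, 51.5]
wrist_force: [-2.5, 23.7, 15.8]
opening: 0.0384
```

```bash
python3 - <<'E'
from m import *
o=bot.get_obs(); print(o['time'],o['ee_pos'],o['wrist_force'].round(1),o['torque'].round(2),o['opening'])
measure('top'); c,P,f=measure('side');cv2.imwrite('pics/s2.png',cv2.resize(c['frame'][120:260,210:370],None,fx=4,fy=4,interpolation=cv2.INTER_CUBIC))
E
```

```text
4.25 [ 0.50495516 -0.11666001  0.11676074] [-2.5 23.7 15.8] [5.41 0.41 0.18] 0.03836107393859263
top hand 11 [ 0.491 -0.084  0.153] [ 0.497 -0.07   0.171]
top handle_mid 0.52 [313. 210. 329. 216.]
top jaw 0.44 [314. 208. 323. 213.]
top split 0.66 [275. 162. 308. 259.]
side trig 7 [ 0.494 -0.107  0.134] [ 0.498 -0.103  0.152]
side hand 141 [ 0.49  -0.161  0.146] [ 0.512 -0.068  0.172]
side trigger_mid 0.63 [310. 173. 314. 193.]
side handle_mid 0.97 [297. 166. 324. 211.]
side jaw 0.76 [301. 168. 325. 216.]
side split 0.7 [257. 192. 330. 238.]
```

View pics/s2.png

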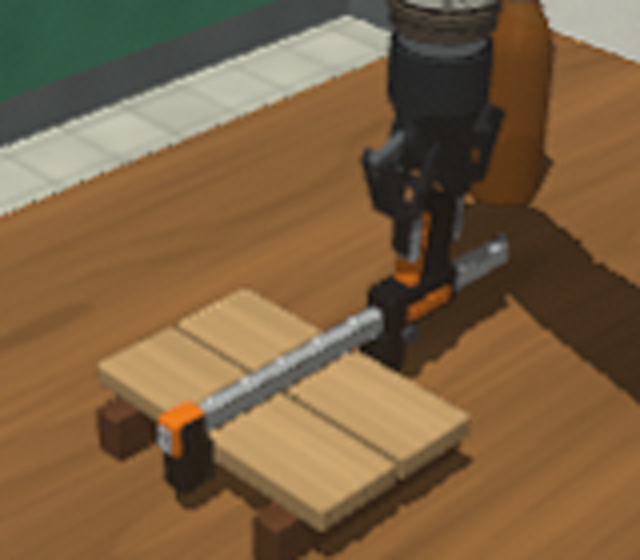

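The picture shows the fingers around the handle and lever, and the lever squeezed in against its stop (opening 38.4 mm). The head advanced about 10 mm. Letting out while following the head.

Call:
apply_moves(
  commands=[
    [0,-0.002,0,0,0.2],
    [0.002,-0.005,0,0,0.6],
    [0.003,-0.009,0,0,1],
    [0.003,-0.0125,0,0,1],
    [0.003,-0.0125,0,0,1],
    [0.003,-0.0125,0,0,1],
    [0.003,-0.0125,0,0,1],
  ],
)

```text
time: 5.45
ee_pos: [0.505, -0.1044, 0.1139]
tcp_rot: [-129.7, 89.5, 50.4]
wrist_force: [0.3, 0.8, -0.5]
opening: 0.0852
```

```bash
python3 - <<'E'
from m import *
o=bot.get_obs(); print(o['time'],o['ee_pos'],o['wrist_force'].round(1),o['torque'].round(2),o['opening'])
measure('side'); c,P,f=measure('wrist');cv2.imwrite('pics/w2.png',c['frame'])
E
```

```text
5.45 [ 0.50495327 -0.10435768  0.11386823] [ 0.3  0.8 -0.5] [-0.06 -0.04 -0.01] 0.08519952217037173
side trig 23 [ 0.494 -0.08   0.13 ] [ 0.5   -0.071  0.154]
side hand 156 [ 0.491 -0.157  0.146] [ 0.515 -0.049  0.171]
side trigger_mid 0.56 [308. 177. 310. 193.]
side handle_mid 0.78 [300. 168. 325. 211.]
side jaw 0.88 [300. 166. 324. 215.]
side split 0.81 [257. 190. 329. 240.]
wrist hand 11662 [ 0.497 -0.159  0.146] [ 0.521 -0.05   0.171]
wrist trigger_mid 0.76 [167. 233. 244. 351.]
wrist handle_mid 0.73 [165. 196. 389. 375.]
wrist jaw 0.73 [164. 192. 387. 374.]
wrist split 0.95 [  2.   2. 186. 404.]
```

View pics/w2.png

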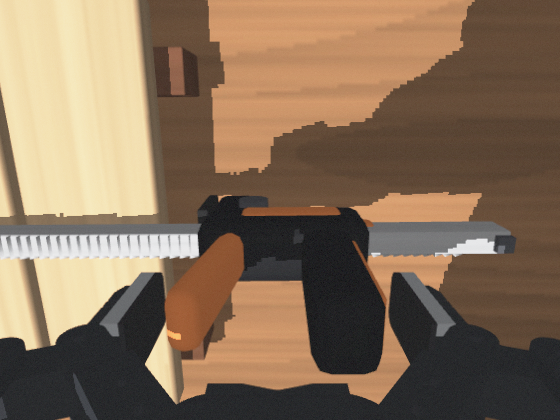

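The wrist view shows the lever right out at (200,300) and the handle at (345,300), centred between the open pads with clearance both sides. Pump 2.

Call:
apply_moves(
  commands=[
    [0,0,0,0,0.5],
    [0,0.001,0,0,0.3],
    [0,0.002,0,0,0.15],
    [0,0.003,0,0,0],
    [0,0.003,0,0,-0.2],
    [0,0.003,0,0,-0.2],
    [0,0.003,0,0,-0.2],
  ],
)

```text
time: 6.65
ee_pos: [0.5057, -0.1057, 0.1157]
tcp_rot: [-130.5, 89.2, 49.7]
wrist_force: [-2.9, 8.9, 13.1]
opening: 0.0391
```

Call:
apply_moves(
  commands=[
    [0,-0.002,0,0,0.2],
    [0.002,-0.005,0,0,0.6],
    [0.003,-0.009,0,0,1],
    [0.003,-0.0125,0,0,1],
    [0.003,-0.0125,0,0,1],
    [0.003,-0.0125,0,0,1],
    [0.003,-0.0125,0,0,1],
  ],
)

```text
time: 7.35
ee_pos: [0.5057, -0.0933, 0.1129]
tcp_rot: [-130.8, 89.2, 49.3]
wrist_force: [0.4, 0.8, 0.3]
opening: 0.0853
```

```bash
cat > g.py <<'E'
from h import *
# pad-frame centre of handle+lever from wrist cam: column extents of the two at grip height
o=bot.get_obs(); c=shot('wrist'); P=cloud(c); f=cv2.cvtColor(c['frame'],cv2.COLOR_BGR2HSV)
z=P[...,2]; b=(c['depth']>0)&(z>.128)&(z<.145)&(abs(P[...,0]-.506)<.025)
print(o['time'],o['ee_pos'].round(4),'open',round(o['opening'],4))
org=b&(f[...,0]<18)&(f[...,1]>150); blk=b&(f[...,2]<60)&(abs(P[...,1]-o['ee_pos'][1])<.036)&~org
for n,m in (('lever',org),('handle',blk)):
    q=P[m]; print(n,len(q),np.percentile(q[:,1],[2,50,98]).round(4) if len(q) else '')
c=shot('top'); P=cloud(c); q=c['frame']
h=cv2.cvtColor(q,cv2.COLOR_BGR2HSV)
s=(c['depth']>0)&(abs(P[...,2]-.06)<.012)&((abs(P[...,0]-.56)<.03)|(abs(P[...,0]-.44)<.03))&(P[...,1]>-.09)&(P[...,1]<.12)&(h[...,2]>120)
print('board y',np.percentile(P[s][:,1],[0.5,99.5]).round(4))
E
python3 g.py
```

```text
7.35 [ 0.5057 -0.0933  0.1129] open 0.0853
lever 1395 [-0.1262 -0.0707 -0.0619]
handle 1352 [-0.1235 -0.1119 -0.104 ]
board y [-0.0393  0.1147]
```

Call:
apply_moves(
  commands=[
    [0,0,0,0,0.5],
    [0,0.001,0,0,0.3],
    [0,0.002,0,0,0.15],
    [0,0.0025,0,0,0],
    [0,0.0025,0,0,-0.2],
    [0,0.0025,0,0,-0.2],
    [0,0.0025,0,0,-0.2],
  ],
)

```text
time: 8.15
ee_pos: [0.5064, -0.0953, 0.1148]
tcp_rot: [-136.1, 89.1, 44.1]
wrist_force: [-2.3, 3.5, 13.1]
opening: 0.0394
```

Call:
apply_moves(
  commands=[
    [0,-0.002,0,0,0.2],
    [0.002,-0.005,0,0,0.6],
    [0.003,-0.009,0,0,1],
    [0.003,-0.0125,0,0,1],
    [0.003,-0.0125,0,0,1],
    [0.003,-0.0125,0,0,1],
    [0.003,-0.0125,0,0,1],
  ],
)

```text
time: 8.85
ee_pos: [0.5064, -0.0829, 0.112]
tcp_rot: [-136.5, 89.1, 43.7]
wrist_force: [0.5, 0.5, -0.1]
opening: 0.0853
```

```bash
python3 g.py
```

```text
8.85 [ 0.5064 -0.0829  0.112 ] open 0.0853
lever 1422 [-0.1162 -0.0607 -0.0519]
handle 1409 [-0.1134 -0.1017 -0.094 ]
board y [-0.038   0.1147]
```

Call:
apply_moves(
  commands=[
    [0,0,0,0,0.5],
    [0,0.001,0,0,0.3],
    [0,0.002,0,0,0.15],
    [0,0.0025,0,0,0],
    [0,0.0025,0,0,-0.2],
    [0,0.0025,0,0,-0.2],
    [0,0.0025,0,0,-0.2],
  ],
)

```text
time: 9.65
ee_pos: [0.5071, -0.0862, 0.1138]
tcp_rot: [-146.7, 89.0, 33.5]
wrist_force: [-1.8, -2.6, 11.7]
opening: 0.0465
```

```bash
python3 g.py|grep board; python3 - <<'E'
from h import *
c=shot('side'); cv2.imwrite('pics/s3.png',cv2.resize(c['frame'][150:260,230:350],None,fx=5,fy=5,interpolation=cv2.INTER_CUBIC))
E
```

```text
board y [-0.034   0.1147]
```

View pics/s3.png

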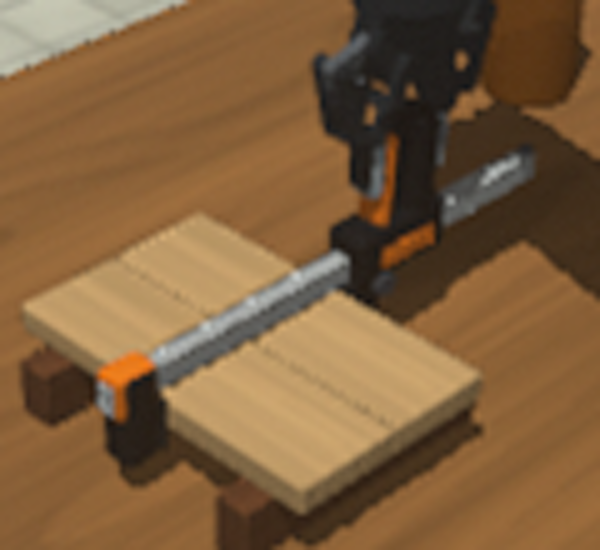

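The crop shows the split now only a hairline and the jaw against the board. The trigger stopped short at 46.5 mm (about 0.22 rad), so the board is holding it back. Holding the squeeze to confirm it's steady.

Call:
apply_moves(
  commands=[
    [0,0,0,0,-0.2],
    [0,0,0,0,-0.2],
    [0,0,0,0,-0.2],
    [0,0,0,0,-0.2],
    [0,0,0,0,-0.2],
    [0,0,0,0,-0.2],
    [0,0,0,0,-0.2],
    [0,0,0,0,-0.2],
  ],
  newtons=20,
)

```text
time: 10.6
ee_pos: [0.5072, -0.0865, 0.114]
tcp_rot: [-148.8, 89.0, 31.3]
wrist_force: [-1.9, -5.0, 4.6]
opening: 0.046
```

```bash
python3 g.py|grep board; python3 - <<'E'
from h import *
o=bot.get_obs(); print(o['opening'],o['wrist_force'],o['ee_pos'])
c=shot('top'); a=cv2.resize(c['frame'][150:270,260:360],None,fx=4,fy=4,interpolation=cv2.INTER_CUBIC)
b=cv2.resize(cams.camera('wrist')['frame'],(560,420))
cv2.imwrite('pics/t4.png',np.hstack([a[:420],b])[:, :960][:, :800] if 0 else cv2.resize(np.hstack([a[:420],b]),(800,350)))
E
```

```text
board y [-0.0339  0.1147]
0.045784412103796766 [-2.64770364 -3.66861702  4.23426447] [ 0.50716302 -0.08652819  0.1140015 ]
```

View pics/t4.png

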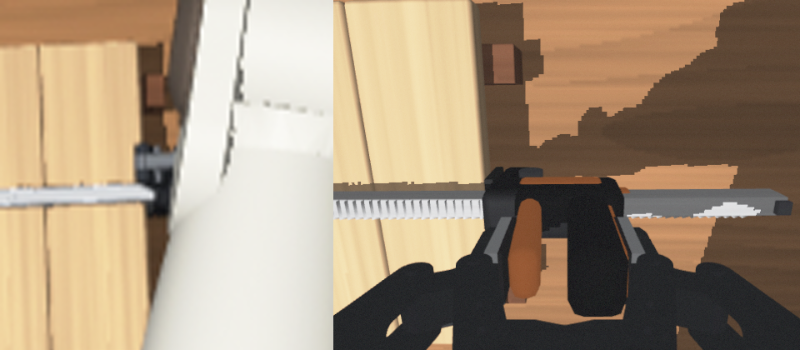

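The top view (split line at x≈42) and the wrist view show the halves together, the pad on the board, and the fingers on the handle and lever. The opening crept by about 0.5 mm, so I'll do one more short hold before handing in.

Call:
apply_moves(
  commands=[
    [0,0.0005,0,0,-0.2],
    [0,0.0005,0,0,-0.2],
    [0,0.0005,0,0,-0.2],
    [0,0.0005,0,0,-0.2],
    [0,0.0005,0,0,-0.2],
    [0,0.0005,0,0,-0.2],
  ],
)

```text
time: 11.4
ee_pos: [0.5071, -0.0866, 0.114]
tcp_rot: [-146.6, 89.0, 33.6]
wrist_force: [-2.0, 3.7, 4.7]
opening: 0.0457
```

```bash
python3 - <<'E'
from h import *
for i in range(3):
    o=bot.get_obs(); print(o['opening'],o['wrist_force'].round(1)); c=shot('wrist')
P=cloud(c); h=cv2.cvtColor(c['frame'],cv2.COLOR_BGR2HSV)
# dark split line width along a board row
K=c['camera_matrix'][0,0]; r=c['frame'][60].mean(1)[:250]; print(r[::1][0:60].round().astype(int)); print(1000*c['depth'][60,30]/K,'mm/px')
for k in ('bottle_mid','jug_mid','jar_a_mid'):
    c=shot('side');P=cloud(c)
    for q in cams.spot_in(k,'side')[:1]: print(k,np.round(q['rect']))
E
```

```text
0.04568912456970691 [-2.   3.7  4.7]
0.046139688703435655 [-1.4  3.9  4.9]
0.045921993061120915 [-1.8  4.5  3.5]
[204 203 204 204 206 205 205 205 203 203 201 201 203 201 197 186 175 161
 149 133 118 114 199 206 211 209 209 210 210 213 212 213 213 212 212 210
 208 209 208 208 208 205 204 206 205 203 204 205 203 206 206 207 210 210
 211 210 210 211 211 209]
0.4923879195534237 mm/px
bottle_mid [328. 105. 350. 172.]
jug_mid [143. 269. 194. 330.]
jar_a_mid [146. 241. 182. 286.]
```

```bash
python3 -c "
from workcell import bot
bot.job_done(); o=bot.get_obs(); print(o['time'],o['opening'],o['wrist_force'])"
```

```text
the job is handed in; nothing more can be done
the job is handed in; nothing more can be done
```

The clamp is closed on the board and the job is handed in, with the gripper still holding the trigger. I gave three full pumps, squeezing right in (openings 38.4, 39.1 and 39.4 mm) and opening the fingers clear of the trigger each time. The head advanced about 10 mm per pump. The fourth squeeze met the board and pushed the loose half in by 4 to 5 mm until the split closed. I then kept the grip at 20 N, the lowest the gripper allows.

**Last checks:**
- **Trigger:** it held steady at 45.7–46.1 mm, short of its stop, so the board is holding the jaw back.
- **Split:** the wrist picture shows no open gap, only a shaded edge. Board width measured 148.6 mm against the nominal 150 mm, which is within my measuring error.
- **Forces and time:** wrist force was about 6 N at the end. The clock stood at about 12 s of the 51 s allowed.
- **Jars, jug and bottle:** the bottle, jug and clear jar showed no real change (detector boxes within a few pixels). I did not check the green jar separately, but the arm never went near the rack.

**Not measured:** I had no direct reading of the force at the pad. With a 20 N grip, the text's figures put it at roughly 30 N, well below the 70 N that crushes the board. The readout after handing in gave no numbers, so the figures above are from just before.

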